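# Seat the watch clamp's thumbscrew, ease it a quarter turn and hold

### The arm

A 6-joint arm with a two-finger parallel gripper is mounted at the origin on the work surface. World frame = base frame: x ahead of the robot, y to its left, z up, the work surface at z = 0. Lengths are in m, angles in rad, forces in N, time in s.
With the tool pointing down it reaches from about 0.4 to 0.825 m from the base axis. Payload 7 kg.
Tool frame: the origin (TCP) lies between the finger pads, 19 mm behind the fingertips; this is the grasp point; z points along the fingers, y is the line along which they close (so a half turn about z gives the same grasp; the last joint's range is limited). The gripper opens to 88 mm and grips with 3 to 60 N. Pads are 19 mm wide; open, the fingers measure 130 mm over their backs; the gripper's body (78 mm by 193 mm) begins 47 mm behind the grasp point.
Start: joints at [-0.902, 0.359, 0.012, 0, -1.224, -0.288], TCP at [0.251, -0.627, 0.245] pointing down, gripper open.
Joint ranges: [-3.07, 3.07], [-1.43, 2.12], [-1.02, 1.25], [-3.03, 1.67], [-3.05, -0], [-3.03, 3.03]. Speed limits (rad/s): [2.39, 2.39, 3.01, 3.14, 3.14, 3.14].

### API

Orientations are given as [roll, pitch, yaw] about the fixed x, y, z axes, in that order (R = Rz(yaw) Ry(pitch) Rx(roll)).
In Python, from station import arm gives the robot as it stands.
- The arm moves only by the tool servo_tool, never from a script. Its argument "deltas" is a list of rows, each a list of 7 numbers: the closure, from -1 (fully open) to 1 (shut), then the shift along the tool's x, y, z in mm, then the turn, a rotation vector about the tool's x, y, z in degrees. In form: [[gripper, x, y, z, ax, ay, az], ...]. A call has 1 to 20 rows; each row shifts and turns the commanded pose from where the row before left it, along the tool's axes as they then stand; what a row does not reach is not made up. A row lasts 1/12 s, in which the tool goes at most 41.7 mm and 7.16 degrees, less where a joint would pass 70% of its speed; a pose out of reach is approached as far as the arm can. A call is refused whole if a number of a shift passes 41.7 or a number of a turn 7.16, either way. A call with a gripper value outside its range is refused whole. The fingers move at their own pace and stop on an object; "squeeze" is the grip in N (left out, the last holds). Time passes only in rows, so rows that do not move let the fingers close. It gives the time, the measured TCP pose, the force, the opening and the grip force at its end, in the units of the state.
- arm.get_state(): the state, without advancing time (a new reading comes with each control period).
- arm.grab_frame(name): name is "scene" or "top"; returns a dict with "color" (400x640x3 uint8, red, green, blue), "K" (3x3 intrinsics, pixels), "position" and "orientation" of the camera in the world. Camera axes: x right, y down, z forward; pixel columns grow to the right and rows downward; lengths in m; the calibration is good to about 2 mm. A picture is of the moment at which its call begins. There is no depth.
- arm.job_done(): hands the job in; it is judged then, once.
Trained networks look in a picture, given as the dict that the camera call returned (one of the last four; its "shot" number tells which), for a name from the list of things; names that differ only in an ending like _2 or _b are one class to them, and where a whole thing is asked for, a point or a joint stands for the part that bears it (a point fixed in the world has none). Each returns a list of dicts, best first, with "conf" (0 to 1); they miss things now and then, are a little off and sometimes report something else, mostly with a low value. They report only what shows in the picture. A call takes as long as a camera call.
- arm.recognise(query, picture): "at" ([x, y, z] in m, in the coordinates of the camera as it stood for that picture, good to about 4 mm: the middle of the surface that is visible of it).
The state is a dict: "t": time; "q": joint angles; "qd": joint speeds; "joint_efforts": joint torques, N m; "eef_pos": TCP position; "ee_rot": TCP orientation; "force": force on the tool from outside, world axes, zero at the start; "moment": the same for the moment, N m; "width": finger opening in m; "gripper_force": force on a finger pad.
Only numpy, scipy, OpenCV 4.12 (cv2) and the standard library are available. Lean on these libraries where they do the work, as an engineer would, in place of code of your own. Each camera call takes 0.05 s, during which the arm holds its last target. There are 200 camera calls.

### The job

On the clamp with the gold watch on the teal cushion, turn the blue thumbscrew clockwise until its pad seats fully on the watch, then back it off a quarter turn so the watch is kept in place without being squeezed. Finish while still holding the thumbscrew by its wing there: do not let go of it. Leave the other clamp's screw tight and everything else on the bench where it is.

Things in the scene. Friction and masses are not known exactly. Their poses are not given: they have to be found in the camera images.
- gold_clamp: Clamp to work on, fixed, left or right: aluminium base 90 (x) x 130 (y) x 14 mm, origin at its underside's centre, z up. On it a round TEAL cushion (58 mm across) and a GOLD watch (42 mm across, top 34 mm high). Posts at y = +-53 mm carry a dark crossbar along y (16 x 126 mm, 62 to 76 mm high). The vertical screw runs through its middle, on the base's z axis: black pad below, blue wing above.
- thumbscrew (a joint): Turn of the gold watch's thumbscrew, rad: 0 = seated (pad on the watch, hard stop), growing anticlockwise seen from above as it is backed off, up to 6.28; starts at 1.9 to 3.6. CLOCKWISE from above tightens. Takes about 0.05 N m to turn, stays where it is left, resists firmly once seated; the screw rises 0.8 mm per rad backed off.
- thumbscrew_grip (a point): Centre of that screw's blue wing, on its axis, 105 mm above the bench when seated; the frame turns with it. The wing is an upright bar 36 mm long (x), 10 mm thick (y), 26 mm tall (z up); white dot on top at the +x end. At joint 0 parallel to the clamp's frame (wing square to the crossbar). Crossbar top is 29 mm below (seated). Pinch across y from above; open fingers may swing round it.
- steel_clamp: The other clamp, same make and same blue wing, with a STEEL-coloured watch on a BLACK cushion, already screwed tight; to be left alone. Frame as for the gold clamp.
- other_screw (a joint): Turn of the other clamp's screw, rad, same meaning; seated (0) and must stay so.
- loupe: Green eye loupe, 34 mm across, 32 mm high, standing between the clamps; bystander. Origin: centre of its underside.
- screwdriver: Red-handled screwdriver, about 130 mm long, lying near the robot; bystander. Origin on its underside, x along it, handle to -x.
- tweezers: Brass tweezers 120 mm long, 8 mm high, lying near the robot; bystander. Origin: middle of its underside, x along it.
- blower: Black rubber dust blower, ball 58 mm across, 94 mm high, beyond the clamps; bystander. Origin: centre of its underside.
- varnish: Red bottle with white cap, 26 mm across, 65 mm high, beyond the clamps; bystander. Origin: centre of its underside.
- parts_dish: Shallow glass dish, 64 mm across, 16 mm high, beyond the clamps; bystander. Origin: centre of its underside.
- marker_pen: Black pen, 130 mm long, 10 mm thick, lying at the right; bystander. Origin: middle of its underside, x along it.

How it is judged:
By the outcome, as a careful person would: the job done as asked, in the order asked, and still so for the second after the job is handed in, while the arm keeps its last pose, push and grip.
It also fails if it takes over 64 s, if anything falls off the work surface, if the arm or the gripper's body presses on something with over 40 N, if the wrist force passes 120 N, or if a joint passes its speed limit or range.

## Working session

There is one attempt and no reset: what is moved stays moved. The work goes in short steps, Python scripts to look and compute and a tool call to move; the robot and the scene stay as the last step left them, time stands still between calls to the robot, and variables do not carry over. Pictures are saved under pics/ and viewed, at most 10 in all, crops included, and the job is handed in when it is done.

Besides the shell and the picture viewer there is one more tool, called in YAML: its name, and indented under it one key for each argument. servo_tool: Moves the arm, as the interface text tells. Its arguments: {"type":"object","properties":{"deltas":{"type":"array","items":{"type":"array","items":{"type":"number"}}},"squeeze":{"type":"number"}},"required":["deltas"]}

```bash
mkdir -p pics
cat > h.py <<'E'
import numpy as np,cv2
from station import arm
from scipy.spatial.transform import Rotation as R
def Rc(f):
    o=np.array(f["orientation"],float)
    if o.shape==(3,3): return o
    return R.from_euler('xyz',o).as_matrix() if o.size==3 else R.from_quat(o).as_matrix()
def world(f,p): return Rc(f)@np.array(p)+np.array(f["position"])
def ray(f,u,v):
    d=Rc(f)@np.linalg.inv(f["K"])@np.array([u,v,1.]); return np.array(f["position"]),d
def atz(f,u,v,z):
    c,d=ray(f,u,v); return c+d*(z-c[2])/d[2]
def proj(f,P):
    q=f["K"]@(Rc(f).T@(np.array(P)-f["position"])); return q[:2]/q[2]
def save(f,n): cv2.imwrite(n,f["color"][:,:,::-1])
E
python3 - <<'E'
from h import *
for n in("scene","top"):
    f=arm.grab_frame(n); save(f,f"pics/{n}0.png"); print(n,f["position"],f["orientation"],f["K"])
    for q in("gold_clamp","steel_clamp","thumbscrew_grip","thumbscrew","loupe","blower","varnish"):
        print(q,[(world(f,d["at"]).round(3).tolist(),proj(f,world(f,d["at"])).round().tolist(),round(d["conf"],2)) for d in arm.recognise(q,f)[:3]])
print(arm.get_state())
E
```

```text
scene [ 1.19066604 -0.18888772  0.52794244] [-2.16836365 -0.01731996  1.36420578] [[393.08588274   0.         321.56907243]
 [  0.         393.08588274 191.10058159]
 [  0.           0.           1.        ]]
gold_clamp [([0.538, 0.129, 0.019], [398.0, 203.0], 0.98)]
steel_clamp [([0.576, -0.156, 0.011], [271.0, 233.0], 0.91)]
thumbscrew_grip [([0.542, 0.131, 0.106], [405.0, 170.0], 0.45)]
thumbscrew [([0.54, 0.127, 0.107], [402.0, 170.0], 0.6)]
loupe [([0.515, -0.0, 0.016], [338.0, 205.0], 0.65)]
blower [([0.774, 0.091, 0.04], [429.0, 277.0], 0.87)]
varnish [([0.773, -0.147, 0.038], [288.0, 299.0], 0.7)]
top [ 0.43611351 -0.08448157  0.77941469] [-2.96394291  0.04495492 -1.58773426] [[369.94267879   0.         319.09595659]
 [  0.         369.94267879 198.97636215]
 [  0.           0.           1.        ]]
gold_clamp [([0.525, 0.123, 0.016], [236.0, 224.0], 0.67)]
steel_clamp [([0.553, -0.154, 0.02], [368.0, 207.0], 0.84)]
thumbscrew_grip [([0.529, 0.131, 0.117], [217.0, 216.0], 0.72)]
thumbscrew [([0.529, 0.13, 0.115], [218.0, 216.0], 0.62)]
loupe [([0.528, 0.129, 0.119], [217.0, 
[... 179 characters left out ...]
-0.144, 0.039], [360.0, 111.0], 0.51)]
{'t': 0.8, 'q': array([-9.01919034e-01,  3.58532571e-01,  1.19503439e-02, -3.49510775e-05,
       -1.22412438e+00, -2.88140947e-01]), 'qd': array([-0.002775  ,  0.00080085, -0.00080913,  0.00020807, -0.00105517,
       -0.00071399]), 'joint_efforts': array([ 2.64700693e-04, -5.82285583e+01,  2.93294263e+01,  7.00202599e+00,
        1.25819998e-02, -3.79031496e-05]), 'eef_pos': array([ 0.25084968, -0.62664226,  0.24542053]), 'ee_rot': array([-3.14151597e+00,  5.70145313e-05, -2.76086818e+00]), 'force': array([-0.09533343,  0.04041987, -0.22953631]), 'moment': array([0.00241126, 0.02847787, 0.04634079]), 'gripper_force': 0.0, 'width': 0.08720305054483064}
```

View pics/scene0.png

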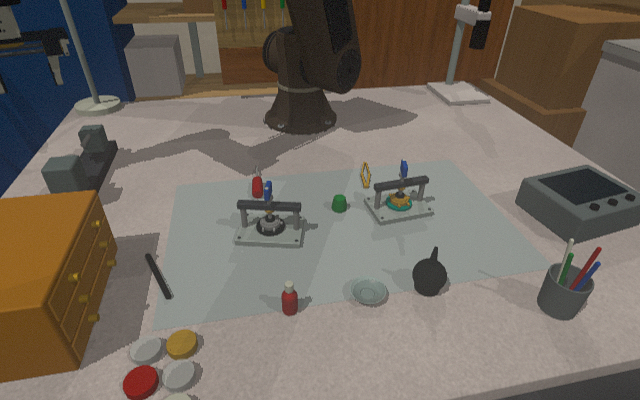

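View pics/top0.png

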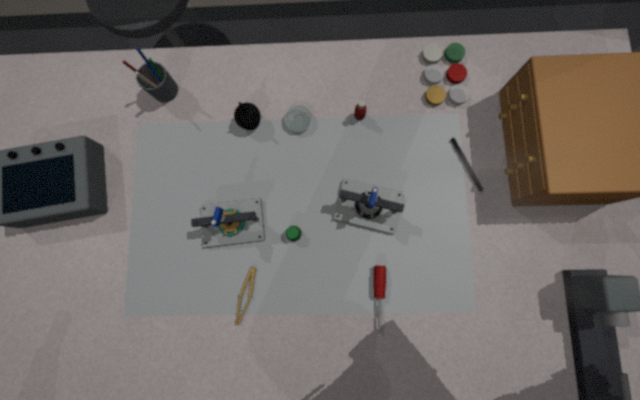

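The scene view shows the gold clamp at about (400,205) with its blue wing at (404,168). The steel clamp is at (270,230). In the top view the gold clamp is at (232,222), its wing at (217,216), and the loupe at (293,233).

```bash
cat >> h.py <<'E'
def blue(f,c,r=25):
    hsv=cv2.cvtColor(f["color"],cv2.COLOR_RGB2HSV); m=cv2.inRange(hsv,(105,110,40),(125,255,255))
    k=np.zeros_like(m); cv2.circle(k,c,r,255,-1); return m&k
def tri(fa,pa,fb,pb):
    (c1,d1),(c2,d2)=ray(fa,*pa),ray(fb,*pb); A=np.c_[d1,-d2]; s=np.linalg.lstsq(A,c2-c1,rcond=None)[0]
    p,q=c1+s[0]*d1,c2+s[1]*d2; return (p+q)/2,np.linalg.norm(p-q)
E
python3 - <<'E'
from h import *
s=arm.grab_frame("scene");t=arm.grab_frame("top")
for n,a,b in(("gold",(404,168),(217,216)),("steel",(268,191),(374,197))):
    ps=[]
    for f,c in((s,a),(t,b)):
        y,x=np.nonzero(blue(f,c)); ps.append((x.mean(),y.mean())); print(n,len(x),ps[-1],x.min(),x.max(),y.min(),y.max())
    print(tri(s,ps[0],t,ps[1]))
a=cv2.resize(s["color"][140:230,350:450],(600,540),interpolation=cv2.INTER_CUBIC)[:540,:400]
a=cv2.resize(s["color"][150:225,360:440],None,fx=5,fy=5,interpolation=cv2.INTER_CUBIC)
b=cv2.resize(t["color"][185:260,185:265],None,fx=5,fy=5,interpolation=cv2.INTER_CUBIC)
cv2.imwrite("pics/crop.png",np.hstack([a,b])[:,:,::-1])
E
```

```text
gold 66 (np.float64(404.3939393939394), np.float64(168.42424242424244)) 402 407 161 176
gold 114 (np.float64(217.17543859649123), np.float64(215.51754385964912)) 212 221 207 225
(array([0.53144068, 0.1347998 , 0.10443377]), np.float64(0.0006180731972880668))
steel 80 (np.float64(267.0), np.float64(190.2375)) 264 271 181 199
steel 81 (np.float64(371.87654320987656), np.float64(199.55555555555554)) 368 375 192 207
(array([ 0.55507724, -0.15490688,  0.10007333]), np.float64(0.0019086006199912607))
```

View pics/crop.png

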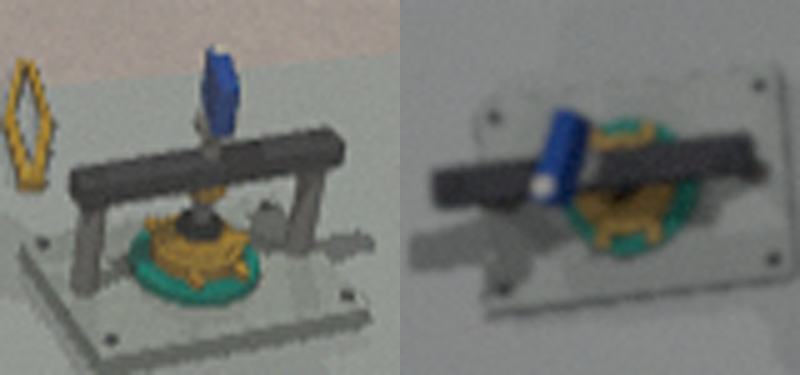

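```bash
cat >> h.py <<'E'
from scipy.optimize import minimize
S=8
def render(f,p,c,r=25):
    x,y,z,th=p; c0=np.array(c)-r
    def pts(P):
        P=np.array(P)@R.from_euler('z',th).as_matrix().T+[x,y,z]
        return ((np.array([proj(f,q) for q in P])-c0+.5)*S*16).round().astype(np.int32)
    im=np.zeros((2*r*S,2*r*S),np.uint8)
    h=cv2.convexHull(pts([(a*.018,b*.005,d*.013) for a in(-1,1) for b in(-1,1) for d in(-1,1)]))
    cv2.fillConvexPoly(im,h,255,shift=4)
    d=pts([(.0135+.004*np.cos(t),.004*np.sin(t),.0135) for t in np.linspace(0,6.28,16)])
    cv2.fillConvexPoly(im,cv2.convexHull(d),0,shift=4)
    return cv2.resize(im,(2*r,2*r),interpolation=cv2.INTER_AREA)/255.
def fit(fs,p0,r=25):
    obs=[]
    for f in fs:
        c=tuple(int(v) for v in proj(f,p0[:3]).round()); I=f["color"].astype(float)[c[1]-r:c[1]+r,c[0]-r:c[0]+r]
        b=I[...,2]-I[...,:2].mean(2); m=blue(f,c)[c[1]-r:c[1]+r,c[0]-r:c[0]+r]>0
        obs.append((f,c,np.clip(b/np.percentile(b[m],40),0,1)*(cv2.dilate(m.astype(np.uint8),np.ones((3,3)))>0)))
    cost=lambda u:sum(((render(f,p0+u*sc,c,r)-o)**2).sum() for f,c,o in obs)
    sc=np.array([.004,.004,.004,.2]); best=None
    for d in(-1.5,0,1.5):
        k=minimize(cost,[0,0,0,d],method="Nelder-Mead",options=dict(initial_simplex=np.array([[0,0,0,d]]+[list(np.eye(4)[i]+[0,0,0,d]) for i in range(4)]),xatol=.01,fatol=.01))
        if best is None or k.fun<best.fun: best=k
    return p0+best.x*sc,best.fun,sum((o**2).sum() for *_,o in obs)
E
python3 - <<'E'
from h import *
s=arm.grab_frame("scene");t=arm.grab_frame("top")
tp=lambda x,y,z:atz(t,185+x/5,185+y/5,z)
d=tp(142,185,.118)-tp(170,120,.118); th=np.arctan2(d[1],d[0]); print("dot dir",th)
L,Rr=tp(33,190,.076),tp(354,155,.076); b=L-Rr; print("bar",L,Rr,(L+Rr)/2,np.linalg.norm(b),"clamp yaw",np.arctan2(-b[0],b[1]))
p0=np.array([.531,.134,.106,th])
for fs in([s,t],[t],[s]): print(fit(fs,p0))
E
```

```text
dot dir 2.757718823541769
bar [0.52186206 0.19356086 0.076     ] [0.53268751 0.06801751 0.076     ] [0.52727479 0.13078918 0.076     ] 0.12600921716740068 clamp yaw 0.08601602227066933
(array([0.53005825, 0.13495119, 0.10459922, 2.79317006]), np.float64(46.70888979050051), np.float64(190.28391142232203))
(array([0.54406872, 0.16777933, 0.0039226 , 2.96289919]), np.float64(11.729213977530009), np.float64(115.1620987654321))
(array([0.4295019 , 0.18413434, 0.04089371, 2.81786516]), np.float64(7.648920268020943), np.float64(75.12181265688994))
```

servo_tool:
  deltas:
    - [-1, -27, 30.1, 0, 0, 0, 0]
    - [-1, -27, 30.1, 0, 0, 0, 0]
    - [-1, -27, 30.1, 0, 0, 0, 0]
    - [-1, -27, 30.1, 0, 0, 0, 0]
    - [-1, -27, 30.1, 0, 0, 0, 0]
    - [-1, -27, 30.1, 0, 0, 0, 0]
    - [-1, -27, 30.1, 0, 0, 0, 0]
    - [-1, -27, 30.1, 0, 0, 0, 0]
    - [-1, -27, 30.1, 0, 0, 0, 0]
    - [-1, -27, 30.1, 0, 0, 0, 0]
    - [-1, -27, 30.1, 0, 0, 0, 0]
    - [-1, -27, 30.1, 0, 0, 0, 0]
    - [-1, -27, 30.1, 0, 0, 0, 0]
    - [-1, -27, 30.1, 0, 0, 0, 0]
    - [-1, -27, 30.1, 0, 0, 0, 0]
    - [-1, -27, 30.1, 0, 0, 0, 0]
    - [-1, -27, 30.1, 0, 0, 0, 0]
    - [-1, -27, 30.1, 0, 0, 0, 0]
    - [-1, -27, 30.1, 0, 0, 0, 0]
    - [-1, -27, 30.1, 0, 0, 0, 0]

```text
t: 2.67
eef_pos: [0.5287, 0.1351, 0.2457]
ee_rot: [3.142, 0.001, -2.76]
force: [1.2, -0.4, 0.0]
width: 0.0876
gripper_force: 0.0
```

servo_tool:
  deltas:
    - [-1, 0, 0, 0, 0, 0, -7]
    - [-1, 0, 0, 0, 0, 0, -7]
    - [-1, 0, 0, 0, 0, 0, -7]
    - [-1, 0, 0, 0, 0, 0, -7]
    - [-1, 0, 0, 0, 0, 0, -7]
    - [-1, 0, 0, 0, 0, 0, -7]
    - [-1, 0, 0, 0, 0, 0, -7]
    - [-1, 0, 0, 0, 0, 0, -7]
    - [-1, 0, 0, 0, 0, 0, -7]
    - [-1, 0, 0, 0, 0, 0, -7]
    - [-1, 0, 0, 0, 0, 0, -7]
    - [-1, 0, 0, 0, 0, 0, -7]
    - [-1, 0, 0, 0, 0, 0, -7]
    - [-1, 0, 0, 0, 0, 0, -7]
    - [-1, 0, 0, 0, 0, 0, -7]
    - [-1, 0, 0, 0, 0, 0, -7]
    - [-1, 0, 0, 0, 0, 0, -7]
    - [-1, 0, 0, 0, 0, 0, -7]
    - [-1, 0, 0, 0, 0, 0, -7]
    - [-1, 0, 0, 0, 0, 0, -4.6]

```text
t: 4.33
eef_pos: [0.5284, 0.133, 0.2455]
ee_rot: [-3.141, -0.0, -0.353]
force: [-0.5, -0.2, 0.7]
width: 0.0878
gripper_force: 0.0
```

servo_tool:
  deltas:
    - [-1, 0, 0, 25, 0, 0, 0]
    - [-1, 0, 0, 25, 0, 0, 0]
    - [-1, 0, 0, 25, 0, 0, 0]
    - [-1, 0, 0, 15, 0, 0, 0]
    - [-1, 0, 0, 10, 0, 0, 0]
    - [-1, 0, 0, 0, 0, 0, 0]
    - [-1, 0, 0, 0, 0, 0, 0]

```text
t: 4.92
eef_pos: [0.5287, 0.133, 0.1456]
ee_rot: [3.141, -0.0, -0.359]
force: [0.3, -0.6, 0.2]
width: 0.0876
gripper_force: 0.0
```

Run:
```python
from h import *
s=arm.grab_frame("scene"); st=arm.get_state()
print(st["eef_pos"],proj(s,st["eef_pos"]),proj(s,[.529,.133,.107]))
cv2.imwrite("pics/near.png",cv2.resize(s["color"][90:210,330:480],None,fx=5,fy=5,interpolation=cv2.INTER_CUBIC)[:,:,::-1])
```

```text
[0.52909297 0.13323438 0.14633965] [405.87217425 150.40146008] [403.1758387 166.9050504]
```

View pics/near.png

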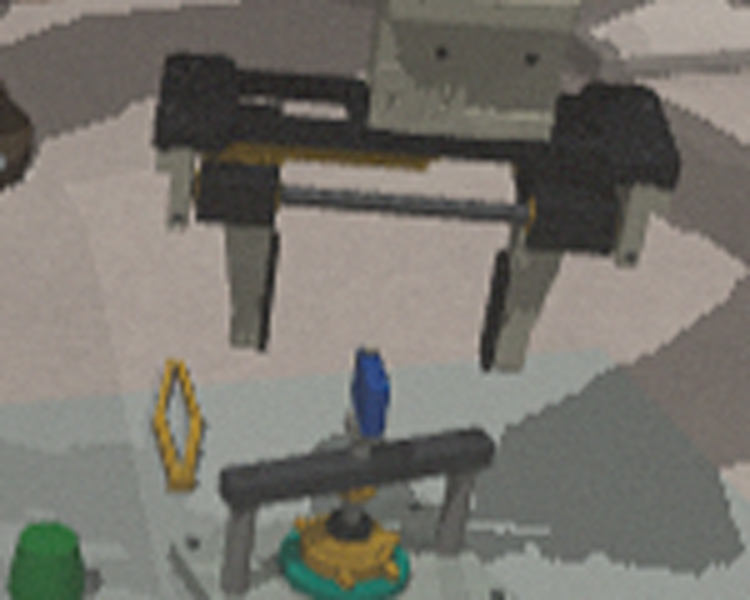

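servo_tool:
  deltas:
    - [-1, 0, -1.5, 10, 0, 0, 0]
    - [-1, 0.5, 0, 10, 0, 0, 0]
    - [-1, 0, 0, 10, 0, 0, 0]
    - [-1, 0, 0, 9, 0, 0, 0]
    - [-1, 0, 0, 0, 0, 0, 0]
  squeeze: 6

```text
t: 5.38
eef_pos: [0.5281, 0.1335, 0.104]
ee_rot: [3.139, 0.002, -0.36]
force: [0.4, 0.2, -0.6]
width: 0.0873
gripper_force: 0.0
```

servo_tool:
  deltas:
    - [1, 0, 0, 0, 0, 0, 0]
    - [1, 0, 0, 0, 0, 0, 0]
    - [1, 0, 0, 0, 0, 0, 0]
    - [1, 0, 0, 0, 0, 0, 0]
    - [1, 0, 0, 0, 0, 0, 0]
    - [1, 0, 0, 0, 0, 0, 0]
    - [1, 0, 0, 0, 0, 0, 0]
    - [1, 0, 0, 0, 0, 0, 0]
  squeeze: 6

```text
t: 6.05
eef_pos: [0.5295, 0.1342, 0.1065]
ee_rot: [-3.141, -0.0, -0.359]
force: [0.7, -0.5, 0.4]
width: 0.04
gripper_force: 0.0
```

Run:
```python
from h import *
st=arm.get_state()
for k in("eef_pos","ee_rot","force","moment","width","gripper_force","q"): print(k,np.round(st[k],4))
```

```text
eef_pos [0.5295 0.1342 0.1065]
ee_rot [-3.1414e+00 -2.0000e-04 -3.5920e-01]
force [ 0.6942 -0.5355  0.4323]
moment [-0.0533  0.1667 -0.0014]
width 0.04
gripper_force 0.0
q [ 0.607   0.282  -0.453   0.     -0.8355  0.6045]
```

servo_tool:
  deltas:
    - [1, 0, 0, 0, 0, 0, 0]
    - [1, 0, 0, 0, 0, 0, 0]
    - [1, 0, 0, 0, 0, 0, 0]
    - [1, 0, 0, 0, 0, 0, 0]
    - [1, 0, 0, 0, 0, 0, 0]
    - [1, 0, 0, 0, 0, 0, 0]
    - [1, 0, 0, 0, 0, 0, 0]
    - [1, 0, 0, 0, 0, 0, 0]
  squeeze: 6

```text
t: 6.72
eef_pos: [0.5295, 0.1343, 0.1064]
ee_rot: [-3.141, -0.0, -0.359]
force: [0.2, 0.2, 0.2]
width: 0.0173
gripper_force: 6.0
```

```bash
cat > st.py <<'E'
from h import *
st=arm.get_state()
for k in("t","eef_pos","ee_rot","force","moment","width","gripper_force","q"): print(k,np.round(st[k],4))
E
python3 st.py
```

```text
t 6.7167
eef_pos [0.5295 0.1343 0.1064]
ee_rot [-3.1414e+00 -1.0000e-04 -3.5920e-01]
force [0.1646 0.2315 0.2474]
moment [ 0.2878  0.0987 -0.0017]
width 0.0173
gripper_force 6.0
q [ 0.6071  0.2823 -0.453  -0.     -0.8354  0.6045]
```

Run:
```python
from h import *
s=arm.grab_frame("scene"); t=arm.grab_frame("top"); st=arm.get_state()
print(st["width"],st["force"],st["gripper_force"])
a=cv2.resize(s["color"][125:205,370:440],None,fx=7,fy=7,interpolation=cv2.INTER_CUBIC)
b=cv2.resize(t["color"][180:260,185:225],None,fx=7,fy=7,interpolation=cv2.INTER_CUBIC)
cv2.imwrite("pics/grip.png",np.hstack([a,b])[:,:,::-1])
```

```text
0.017558657930985825 [-0.0998282   0.99169725 -0.23139974] 6.000053286552429
```

View pics/grip.png

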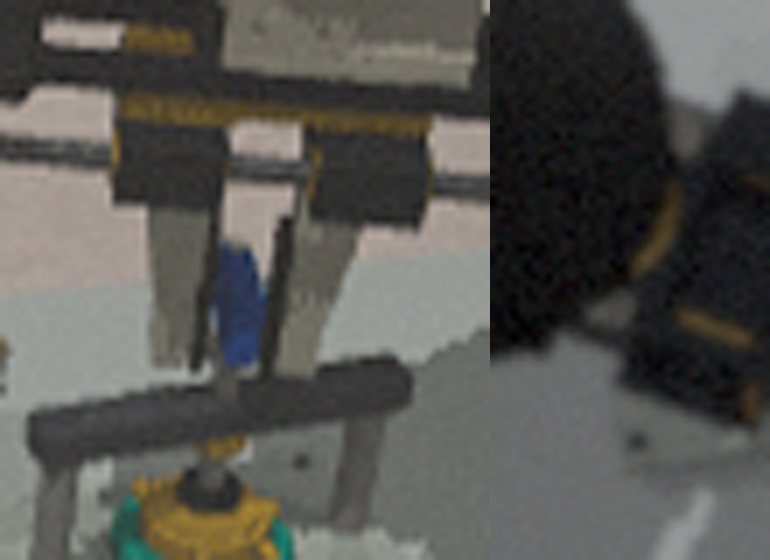

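The two pads sit beside the wing, but the opening is 17 mm instead of 10 mm. That suggests a yaw misfit, so I'll refit the wing angle from the first pictures.

Run:
```python
from h import *
def F(n,p,o,f_,cx,cy): return dict(color=cv2.imread(n)[:,:,::-1].copy(),position=np.array(p),orientation=np.array(o),K=np.array([[f_,0,cx],[0,f_,cy],[0,0,1]]))
s=F("pics/scene0.png",[1.19066604,-0.18888772,0.52794244],[-2.16836365,-0.01731996,1.36420578],393.08588,321.56907,191.10058)
t=F("pics/top0.png",[0.43611351,-0.08448157,0.77941469],[-2.96394291,0.04495492,-1.58773426],369.94268,319.09596,198.97636)
r=25
for n,f in(("scene",s),("top",t)):
    p0=np.array([.530,.134,.107,2.78]); c=tuple(int(v) for v in proj(f,p0[:3]).round())
    I=f["color"].astype(float)[c[1]-r:c[1]+r,c[0]-r:c[0]+r]; b=I[...,2]-I[...,:2].mean(2)
    m=blue(f,c)[c[1]-r:c[1]+r,c[0]-r:c[0]+r]; o=np.clip(b/np.percentile(b[m>0],40),0,1)*(cv2.dilate(m,np.ones((3,3)))>0)
    for th in np.arange(2.0,3.7,.1):
        k=minimize(lambda u:((render(f,p0*[1,1,1,0]+[u[0]*.003,u[1]*.003,0,th],c)-o)**2).sum(),[0,0],method="Nelder-Mead",options=dict(initial_simplex=[[0,0],[1,0],[0,1]],xatol=.01,fatol=.01))
        print(n,round(th,2),round(k.fun,1),(p0[:2]+k.x*.003).round(4))
```

```text
scene 2.0 119.9 [0.5296 0.1405]
scene 2.1 106.9 [0.5293 0.1396]
scene 2.2 92.3 [0.53   0.1385]
scene 2.3 76.7 [0.5305 0.1369]
scene 2.4 60.3 [0.5312 0.1351]
scene 2.5 44.5 [0.5324 0.1335]
scene 2.6 30.4 [0.5326 0.1344]
scene 2.7 22.1 [0.5334 0.1341]
scene 2.8 18.4 [0.5334 0.1327]
scene 2.9 25.6 [0.5331 0.1322]
scene 3.0 41.6 [0.5291 0.1324]
scene 3.1 58.3 [0.5294 0.1314]
scene 3.2 73.8 [0.5294 0.1311]
scene 3.3 88.5 [0.5279 0.1303]
scene 3.4 102.4 [0.5272 0.1299]
scene 3.5 114.5 [0.5299 0.1295]
scene 3.6 124.6 [0.5275 0.1295]
top 2.0 110.7 [0.534  0.1338]
top 2.1 105.5 [0.5335 0.1338]
top 2.2 99.6 [0.5329 0.134 ]
top 2.3 87.3 [0.5301 0.1346]
top 2.4 73.3 [0.5295 0.1348]
top 2.5 58.8 [0.5302 0.1343]
top 2.6 46.0 [0.5295 0.1347]
top 2.7 34.0 [0.5298 0.1342]
top 2.8 28.3 [0.5299 0.1341]
top 2.9 29.0 [0.5301 0.1346]
top 3.0 31.4 [0.5306 0.1348]
top 3.1 36.8 [0.5307 0.1348]
top 3.2 45.9 [0.5309 0.1357]
top 3.3 57.5 [0.5307 0.135 ]
top 3.4 70.0 [0.5306 0.1344]
top 3.5 81.3 [0.5296 0.1321]
top 3.6 89.2 [0.5274 0.1304]
```

servo_tool:
  deltas:
    - [1, 0, 0, 0, 0, 0, 0]
    - [1, 0, 0, 0, 0, 0, 0]
    - [1, 0, 0, 0, 0, 0, 0]
    - [1, 0, 0, 0, 0, 0, 0]
  squeeze: 15

```text
t: 7.15
eef_pos: [0.5295, 0.1342, 0.1064]
ee_rot: [-3.141, -0.0, -0.359]
force: [0.3, 0.8, -0.6]
width: 0.017
gripper_force: 15.0
```

```bash
python3 st.py
```

```text
t 7.15
eef_pos [0.5295 0.1342 0.1064]
ee_rot [-3.1414e+00 -1.0000e-04 -3.5920e-01]
force [ 0.303   0.8261 -0.6113]
moment [0.4201 0.0197 0.015 ]
width 0.017
gripper_force 15.0
q [ 0.6071  0.2822 -0.453  -0.     -0.8354  0.6045]
```

servo_tool:
  deltas:
    - [0.4, 0, 0, 0, 0, 0, 0]
    - [0.4, 0, 0, 0, 0, 0, 0]
    - [0.4, 0, 0, 0, 0, 0, 0]
    - [0.4, 0, 0, -3.5, 0, 0, -0.5]
    - [0.4, 0, 0, -3.5, 0, 0, -0.5]
    - [0.4, 0, 0, 0, 0, 0, 0]
  squeeze: 6

```text
t: 7.65
eef_pos: [0.5299, 0.1343, 0.1143]
ee_rot: [-3.141, -0.001, -0.341]
force: [-0.3, -0.2, 0.3]
width: 0.0264
gripper_force: 0.0
```

servo_tool:
  deltas:
    - [1, 0, 0, 0, 0, 0, 0]
    - [1, 0, 0, 0, 0, 0, 0]
    - [1, 0, 0, 0, 0, 0, 0]
    - [1, 0, 0, 0, 0, 0, 0]
    - [1, 0, 0, 0, 0, 0, 0]
    - [1, 0, 0, 0, 0, 0, 0]
    - [1, 0, 0, 0, 0, 0, 0]
    - [1, 0, 0, 0, 0, 0, 0]
  squeeze: 6

```text
t: 8.32
eef_pos: [0.5295, 0.1343, 0.1133]
ee_rot: [-3.141, -0.0, -0.342]
force: [1.1, 0.6, -1.3]
width: 0.0099
gripper_force: 5.9
```

```bash
python3 st.py
python3 - <<'E'
from h import *
s=arm.grab_frame("scene")
cv2.imwrite("pics/grip2.png",cv2.resize(s["color"][125:195,370:440],None,fx=8,fy=8,interpolation=cv2.INTER_CUBIC)[:,:,::-1])
E
```

```text
t 8.3167
eef_pos [0.5295 0.1343 0.1133]
ee_rot [-3.1414e+00 -1.0000e-04 -3.4170e-01]
force [ 1.0746  0.6429 -1.2785]
moment [ 0.1918 -0.2135  0.0513]
width 0.0099
gripper_force 5.9306
q [ 0.6071  0.2738 -0.4454  0.     -0.8514  0.622 ]
```

View pics/grip2.png

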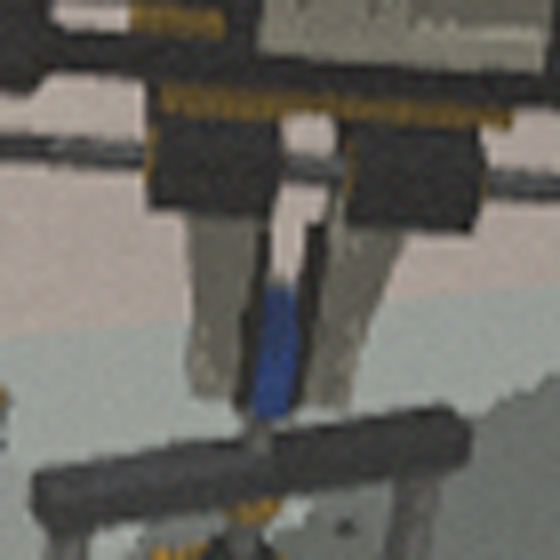

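servo_tool:
  deltas:
    - [1, 0, 0, 0, 0, 0, 0]
    - [1, 0, 0, 0, 0, 0, 0]
    - [1, 0, 0, 0.07, 0, 0, 5]
    - [1, 0, 0, 0.07, 0, 0, 5]
    - [1, 0, 0, 0.07, 0, 0, 5]
    - [1, 0, 0, 0.07, 0, 0, 5]
    - [1, 0, 0, 0.07, 0, 0, 5]
    - [1, 0, 0, 0.07, 0, 0, 5]
    - [1, 0, 0, 0.07, 0, 0, 5]
    - [1, 0, 0, 0.07, 0, 0, 5]
    - [1, 0, 0, 0.07, 0, 0, 5]
    - [1, 0, 0, 0.07, 0, 0, 5]
    - [1, 0, 0, 0.07, 0, 0, 5]
    - [1, 0, 0, 0.07, 0, 0, 5]
    - [1, 0, 0, 0, 0, 0, 0]
  squeeze: 25

```text
t: 9.62
eef_pos: [0.5291, 0.1339, 0.1125]
ee_rot: [3.141, -0.0, -1.393]
force: [-0.3, -0.6, -0.2]
width: 0.01
gripper_force: 24.9
```

```bash
python3 st.py
```

```text
t 9.6167
eef_pos [0.5291 0.1339 0.1125]
ee_rot [ 3.1409e+00 -3.0000e-04 -1.3930e+00]
force [-0.2852 -0.5993 -0.1978]
moment [-0.1247  0.1118 -0.0353]
width 0.01
gripper_force 24.9424
q [ 0.6069  0.2746 -0.4468 -0.     -0.8502 -0.4291]
```

servo_tool:
  deltas:
    - [1, 0, 0, 0.07, 0, 0, 5]
    - [1, 0, 0, 0.07, 0, 0, 5]
    - [1, 0, 0, 0.07, 0, 0, 5]
    - [1, 0, 0, 0.07, 0, 0, 5]
    - [1, 0, 0, 0.07, 0, 0, 5]
    - [1, 0, 0, 0.07, 0, 0, 5]
    - [1, 0, 0, 0.07, 0, 0, 5]
    - [1, 0, 0, 0.07, 0, 0, 5]
    - [1, 0, 0, 0.07, 0, 0, 5]
    - [1, 0, 0, 0.07, 0, 0, 5]
    - [1, 0, 0, 0.07, 0, 0, 5]
    - [1, 0, 0, 0.07, 0, 0, 5]
    - [1, 0, 0, 0.07, 0, 0, 5]
    - [1, 0, 0, 0.07, 0, 0, 5]
    - [1, 0, 0, 0.07, 0, 0, 5]
    - [1, 0, 0, 0.07, 0, 0, 5]
    - [1, 0, 0, 0, 0, 0, 0]
    - [1, 0, 0, 0, 0, 0, 0]

```text
t: 11.12
eef_pos: [0.5287, 0.1342, 0.1113]
ee_rot: [3.141, -0.001, -2.781]
force: [-5.2, 2.5, 3.5]
width: 0.0099
gripper_force: 25.0
```

```bash
python3 st.py
```

```text
t 11.1167
eef_pos [0.5287 0.1342 0.1113]
ee_rot [ 3.1413e+00 -1.1000e-03 -2.7808e+00]
force [-5.2235  2.5253  3.509 ]
moment [ 0.9515  1.7595 -0.0741]
width 0.0099
gripper_force 24.9687
q [ 6.0740e-01  2.7570e-01 -4.4800e-01 -8.0000e-04 -8.4800e-01 -1.8169e+00]
```

servo_tool:
  deltas:
    - [1, 0, 0, 0.03, 0, 0, 2]
    - [1, 0, 0, 0.03, 0, 0, 2]
    - [1, 0, 0, 0.03, 0, 0, 2]
    - [1, 0, 0, 0, 0, 0, 0]
    - [1, 0, 0, 0, 0, 0, 0]

```text
t: 11.53
eef_pos: [0.5287, 0.1342, 0.1112]
ee_rot: [3.141, -0.001, -2.886]
force: [-5.7, 3.7, 3.8]
width: 0.0098
gripper_force: 25.0
```

```bash
python3 st.py
```

```text
t 11.5333
eef_pos [0.5287 0.1342 0.1112]
ee_rot [ 3.1413e+00 -1.1000e-03 -2.8857e+00]
force [-5.7196  3.697   3.8381]
moment [ 1.1478  1.9152 -0.0726]
width 0.0098
gripper_force 25.0118
q [ 6.0740e-01  2.7580e-01 -4.4810e-01 -9.0000e-04 -8.4780e-01 -1.9217e+00]
```

servo_tool:
  deltas:
    - [1, 0.5, 0.5, -0.2, 0, 0, 0]
    - [1, 0, 0, 0, 0, 0, 2]
    - [1, 0, 0, 0, 0, 0, 2]
    - [1, 0, 0, 0, 0, 0, 0]

```text
t: 11.87
eef_pos: [0.5285, 0.1344, 0.1112]
ee_rot: [-3.141, -0.001, -2.958]
force: [-1.8, 0.7, -0.1]
width: 0.0098
gripper_force: 25.0
```

```bash
python3 st.py
```

```text
t 11.8667
eef_pos [0.5285 0.1344 0.1112]
ee_rot [-3.1414e+00 -7.0000e-04 -2.9583e+00]
force [-1.7508  0.6731 -0.0928]
moment [0.5223 0.8225 0.0139]
width 0.0098
gripper_force 24.9549
q [ 6.0830e-01  2.7540e-01 -4.4900e-01 -1.0000e-04 -8.4710e-01 -1.9957e+00]
```

servo_tool:
  deltas:
    - [1, 0, 0, 0.03, 0, 0, 2]
    - [1, 0, 0, 0.03, 0, 0, 2]
    - [1, 0, 0, 0, 0, 0, 0]

```text
t: 12.12
eef_pos: [0.5285, 0.1344, 0.1112]
ee_rot: [-3.141, -0.001, -3.028]
force: [-2.4, 1.3, -0.4]
width: 0.0098
gripper_force: 25.0
```

```bash
python3 st.py
```

```text
t 12.1167
eef_pos [0.5285 0.1344 0.1112]
ee_rot [-3.1414e+00 -6.0000e-04 -3.0280e+00]
force [-2.4054  1.2546 -0.3803]
moment [ 0.5177  0.9081 -0.037 ]
width 0.0098
gripper_force 24.9553
q [ 6.0830e-01  2.7550e-01 -4.4900e-01 -2.0000e-04 -8.4690e-01 -2.0654e+00]
```

servo_tool:
  deltas:
    - [1, 0, 0, 0.03, 0, 0, 2]
    - [1, 0, 0, 0, 0, 0, 0]
    - [1, 0, 0, 0, 0, 0, 0]

```text
t: 12.37
eef_pos: [0.5285, 0.1344, 0.1112]
ee_rot: [-3.141, -0.001, -3.061]
force: [-2.0, 1.7, -0.4]
width: 0.0097
gripper_force: 24.9
```

```bash
python3 st.py|egrep 'rot|mom|for|q'
```

```text
ee_rot [-3.1413e+00 -6.0000e-04 -3.0613e+00]
force [-1.9544  1.6827 -0.3563]
moment [0.4587 0.9196 0.1804]
gripper_force 24.922
q [ 6.0830e-01  2.7550e-01 -4.4910e-01 -1.0000e-04 -8.4690e-01 -2.0987e+00]
```

servo_tool:
  deltas:
    - [1, 0, 0, 0.03, 0, 0, 2]
    - [1, 0, 0, 0, 0, 0, 0]
    - [1, 0, 0, 0, 0, 0, 0]

```text
t: 12.62
eef_pos: [0.5286, 0.1344, 0.1112]
ee_rot: [-3.141, -0.001, -3.097]
force: [-2.4, 1.1, -1.0]
width: 0.0104
gripper_force: 25.2
```

```bash
python3 st.py|egrep 'rot|mom|for|q'
```

```text
ee_rot [-3.1413e+00 -5.0000e-04 -3.0966e+00]
force [-2.3863  1.1483 -0.9653]
moment [0.3625 0.9846 0.4624]
gripper_force 25.2255
q [ 0.6083  0.2755 -0.4491 -0.     -0.8469 -2.1341]
```

servo_tool:
  deltas:
    - [1, 0, 0, 0.03, 0, 0, 2]
    - [1, 0, 0, 0, 0, 0, 0]
    - [1, 0, 0, 0, 0, 0, 0]

```text
t: 12.87
eef_pos: [0.5286, 0.1344, 0.1112]
ee_rot: [-3.141, -0.0, -3.132]
force: [-3.0, 1.8, -1.1]
width: 0.0107
gripper_force: 26.2
```

```bash
python3 st.py|egrep 'rot|mom|for|q'
```

```text
ee_rot [-3.1413e+00 -4.0000e-04 -3.1318e+00]
force [-2.9619  1.8306 -1.0634]
moment [0.3152 1.12   0.5732]
gripper_force 26.1502
q [ 0.6084  0.2755 -0.449   0.     -0.8469 -2.1694]
```

The pad seated at yaw ≈ -3.05: the moment rises sharply there, and it agrees with the clamp yaw. Next I back off a quarter turn to yaw ≈ -1.48.

servo_tool:
  deltas:
    - [1, 0, 0, 0, 0, 0, -2]
    - [1, 0, 0, 0, 0, 0, -2.6]
    - [1, 0, 0, -0.07, 0, 0, -5]
    - [1, 0, 0, -0.07, 0, 0, -5]
    - [1, 0, 0, -0.07, 0, 0, -5]
    - [1, 0, 0, -0.07, 0, 0, -5]
    - [1, 0, 0, -0.07, 0, 0, -5]
    - [1, 0, 0, -0.07, 0, 0, -5]
    - [1, 0, 0, -0.07, 0, 0, -5]
    - [1, 0, 0, -0.07, 0, 0, -5]
    - [1, 0, 0, -0.07, 0, 0, -5]
    - [1, 0, 0, -0.07, 0, 0, -5]
    - [1, 0, 0, -0.07, 0, 0, -5]
    - [1, 0, 0, -0.07, 0, 0, -5]
    - [1, 0, 0, -0.07, 0, 0, -5]
    - [1, 0, 0, -0.07, 0, 0, -5]
    - [1, 0, 0, -0.07, 0, 0, -5]
    - [1, 0, 0, -0.07, 0, 0, -5]
    - [1, 0, 0, -0.07, 0, 0, -5]
    - [1, 0, 0, -0.07, 0, 0, -5]

```text
t: 14.53
eef_pos: [0.529, 0.134, 0.1125]
ee_rot: [-3.142, -0.0, -1.478]
force: [0.5, -2.5, -2.7]
width: 0.0096
gripper_force: 25.0
```

servo_tool:
  deltas:
    - [1, 0, 0, 0, 0, 0, 0]
    - [1, 0, 0, 0, 0, 0, 0]
    - [1, 0, 0, 0, 0, 0, 0]

```text
t: 14.78
eef_pos: [0.529, 0.1341, 0.1125]
ee_rot: [-3.142, -0.0, -1.486]
force: [1.3, -2.8, -4.6]
width: 0.0098
gripper_force: 24.9
```

```bash
python3 st.py
python3 - <<'E'
from h import *
s=arm.grab_frame("scene")
cv2.imwrite("pics/fin.png",cv2.resize(s["color"][120:220,360:450],None,fx=6,fy=6,interpolation=cv2.INTER_CUBIC)[:,:,::-1])
E
```

```text
t 14.7833
eef_pos [0.529  0.1341 0.1125]
ee_rot [-3.1415e+00 -5.0000e-04 -1.4856e+00]
force [ 1.3048 -2.7746 -4.5657]
moment [-1.3373 -0.4743  0.0303]
width 0.0098
gripper_force 24.9289
q [ 6.078e-01  2.741e-01 -4.476e-01  6.000e-04 -8.493e-01 -5.229e-01]
```

View pics/fin.png

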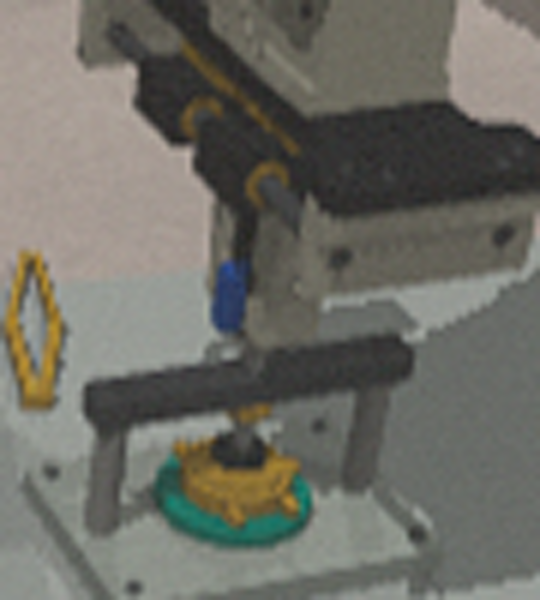

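The wing is held flush (9.8 mm opening), about a quarter turn off the seat, and the clamp and watch are undisturbed. I'm handing it in.

```bash
python3 -c "
from station import arm
print(arm.job_done())"
```

```text
the job is handed in; nothing more can be done
None
```

The gold clamp's thumbscrew was turned clockwise until it seated, then backed off about 1.57 rad (a quarter turn), and the job was handed in at about 15 s with the gripper still holding the wing; no verdict was shown.

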